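# Set the disc sander's table level and bolt it

### The job

The work table of the small disc sander is tilted up for a bevel and has to go back for square work. Press it down against its lift spring until it lies level, hold it there while you shoot its locking bolt fully home through the hole in the keeper plate, then let go so that the bolt alone holds the table level. Feel for the hole: never ram the bolt against the plate or crush the rubber stop under the table, and leave the other things on the bench where they are.

Things in the scene. Friction and masses are not known exactly. Their poses are not given: they have to be found in the camera images.
- sander: Grey bench disc sander, fixed, base 270 x 430 mm. Origin: on the bench, straight below the middle of the table's hinge axis, which is 130 mm up. Its x axis runs along the hinge, its y axis from the table to the motor: the 165 mm wide, 183 mm high motor housing and the 150 mm disc (top at 214 mm) stand at +y, the table and its locking bolt at -y.
- rest: The sander's work table, an aluminium plate 220 x 160 x 8 mm with a dark groove. Origin: mid thickness, on the hinge axis, in the middle of its length; x along the hinge, z its upward normal; the plate reaches 145 mm to its -y. A damped spring lifts this outer edge: about 10 N down at the bolt handle holds it level. Table and bolt must not bear on stop or keeper plate with over 20 N.
- tilt (a joint): Tilt of the table about its hinge, rad: 0 is level, positive with the outer edge up. It starts at 0.40 to 0.50 and springs up again if let go unbolted.
- bolt_travel (a joint): Travel of the locking bolt, m: 0 drawn back, 0.024 fully home, along the sander's +x. The square steel bolt (8 mm, axis 156 mm from the hinge axis, in the table's mid plane) slides in three staples on the table's outer rim with about 2 N of friction. Its tip meets the keeper plate at 0.006. Starts at 0 to 0.003.
- bolt_grip (a point): Middle of the bolt's handle: a round black bar, 14 mm diameter, 40 mm long, sticking straight out from the table's outer rim (along the table's -y), moving with bolt and table. The point is on its axis, 190 mm from the hinge axis and, at travel 0, 12 mm to the -x side of the table's middle. Free for 60 mm either side along x, and below.
- keeper_face (a point): Where the bolt's axis would meet the keeper plate with the table at tilt 0. The plate is upright dark steel, 6 mm thick, 56 mm wide, 215 mm high, at the table's +x end, with one hole 9.6 mm high. It is screwed on through slots: the hole's centre is anywhere from 7 mm below to 3.5 mm above this point, not reported; try the bolt lightly, shift the table a little, try again.
- stop_top (a point): Top of the rubber-capped stop screw, 14 mm wide, under the table. The table meets it about 0.05 rad below level. Once the bolt is in and the table let go, the spring lifts the bolt against the hole's upper edge with about 12 N.
- sanding_block: Cork sanding block 100 x 55 x 30 mm lying on the bench, a bystander. Origin: centre of its underside.
- glue: White glue bottle with orange cap, 54 mm diameter, 135 mm high, a bystander. Origin: centre of its underside.
- paint_pot: Small glass paint pot with black cap, 44 mm diameter, 45 mm high, a bystander. Origin: centre of its underside.
- deckhouse: Wooden model part, a light strip 160 x 28 x 12 mm with a dark strip on it, 20 mm high in all, a bystander. Origin: centre of its underside.

How it is judged:
On the way, in this order (a step that is already met when the one before it is completed fails the run):
1. the table is pressed down level, the bolt still drawn back (value of joint tilt between -0.065 and 0.04 rad and value of joint bolt_travel below 0.012 m), for 0.2 s.
2. the bolt is shot home with the table level (value of joint bolt_travel above 0.02 m and value of joint tilt between -0.065 and 0.04 rad), for 0.2 s.
At the end, for the whole second after the job is handed in: The table lies level within 0.04 rad (2.3 degrees) and is still, held by the bolt, which is home (travel over 20 of 24 mm); the robot has let go (value of joint tilt between -0.04 and 0.04 rad and value of joint bolt_travel above 0.02 m and velocity of joint tilt between -0.05 and 0.05 rad/s); the robot touches nothing.
It fails at once if the table with its bolt bears on the stop and the keeper plate with more than 20 N (contact force between rest and sander above 20 N).
It fails at once if one of the other things on the bench is moved by more than 20 mm (distance of any of sanding_block, glue, paint_pot, deckhouse from where it was at the start of the episode above 0.02 m).
It also fails if it takes over 61 s, if anything falls off the work surface, if the arm or the gripper's body presses on something with over 40 N, if the wrist force passes 120 N, or if a joint passes its speed limit or range.

### The arm

A 6-joint arm with a two-finger parallel gripper is mounted at the origin on the work surface. World frame = base frame: x ahead of the robot, y to its left, z up, the work surface at z = 0. Lengths are in m, angles in rad, forces in N, time in s.
With the tool pointing down it reaches from about 0.35 to 0.85 m from the base axis. Payload 8.1 kg.
Tool frame: the origin (TCP) lies on the centre line of the jaws, within the pads' length; the fingertips stand robot.tip_reach ahead of it and the grasp point (between the pads) lies 5 mm behind it (robot.tip_reach is the distance from the TCP to the fingertips, in m); z points along the fingers, y is the direction in which the jaws open and shut (so a half turn about z gives the same grasp; the last joint's range is limited). The gripper opens to 93 mm and grips with 3 to 60 N. Pads are 15 mm wide; open, the fingers measure 128 mm over their backs; the gripper's body (75 mm by 188 mm) begins 65 mm behind the grasp point.
Start: joints at [1.08, 0.13, 1.488, -0, 1.523, -0.085], TCP at [0.237, 0.551, 0.233] pointing down, gripper open.
Joint ranges: [-2.96, 2.96], [-0.89, 2.26], [0.02, 2.5], [-1.34, 4.48], [0, 2.73], [-2.66, 2.66]. Speed limits (rad/s): [2.39, 2.39, 2.79, 3.14, 3.14, 3.14].

### API

Orientations are given as a rotation vector (axis times angle).
In Python, from plant import sensors, read_camera, robot gives the robot as it stands.
- The arm moves only by the tool play_rows, never from a script. Its argument "series" is a list that holds one entry, the list of rows, each a list of 5 numbers: the closure, from -1 (fully open) to 1 (shut), then the shift along the world's x, y, z in m, then the turn about the world's z in rad. A call has 1 to 8 rows; each row is the pose to reach, as a shift and turn from the pose commanded when the call began; what a row does not reach only later rows make up. A row lasts 1/10 s, in which the tool goes at most 50 mm and 8.59 degrees, less where a joint would pass 70% of its speed; a pose out of reach is approached as far as the arm can. A call with a gripper value outside its range is refused whole. The fingers move at their own pace and stop on an object; "force" is the grip in N (left out, the last holds). Time passes only in rows, so rows that repeat a pose let the fingers close. It gives the time, the measured TCP pose, the force and the opening at its end, in the units of the state.
- sensors.read_state(): the state, without advancing time (a new reading comes with each control period).
- read_camera(name): name is "scene" or "top" or "wrist"; returns a dict with "color" (480x640x3 uint8, red, green, blue), "range_z" (480x640 float32, m along the optical axis (not along the pixel's ray), 0 where there is no reading), "intrinsics" (3x3 intrinsics, pixels), "rvec" (rotation vector, rad) and "tvec" (3), from world to camera coordinates, as OpenCV has them. Camera axes: x right, y down, z forward; pixel columns grow to the right and rows downward; lengths in m; the calibration is good to about 2 mm. A picture is of the moment at which its call begins.
- robot.close_job(): hands the job in, once; it reports no verdict.
The state is a dict: "t": time; "q": joint angles; "dq": joint speeds; "joint_torque": joint torques, N m; "tool_pos": TCP position; "orientation": TCP orientation; "force": force on the tool from outside, world axes, zero at the start; "wrist_torque": the same for the moment, N m; "opening": finger opening in m.
Only numpy, scipy, OpenCV 4.12 (cv2) and the standard library are available. Lean on these libraries where they do the work, as an engineer would, in place of code of your own. Each camera call takes 0.05 s, during which the arm holds its last target.

## Working session

There is one attempt and no reset: what is moved stays moved. The work goes in short steps, Python scripts to look and compute and a tool call to move; the robot and the scene stay as the last step left them, time stands still between calls to the robot, and variables do not carry over. Pictures are saved under pics/ and viewed, and the job is handed in when it is done.

Besides the shell and the picture viewer there is one more tool, called after "Call:" as name(argument=value, ...), one argument or row to a line, values as JSON. play_rows: Moves the arm, as the interface text tells. Its arguments: {"type":"object","properties":{"series":{"type":"array","items":{"type":"array","items":{"type":"array","items":{"type":"number"}}}},"force":{"type":"number"}},"required":["series"]}

```bash
ls; mkdir -p pics; cat > h.py <<'E'
import numpy as np, cv2
from plant import sensors, read_camera, robot
def pic(n,f):
    c=read_camera(n); cv2.imwrite('pics/'+f,c['color'][:,:,::-1]); np.savez('pics/'+f+'.npz',**c); return c
def w(c,u,v,z=None,r=2):
    K=np.array(c['intrinsics']);R=cv2.Rodrigues(np.array(c['rvec'],float))[0];t=np.array(c['tvec']).ravel()
    if z is None:
        p=c['range_z'][v-r:v+r+1,u-r:u+r+1]; p=p[p>0]; d=np.median(p)
        return R.T@(np.linalg.inv(K)@[u,v,1]*d-t)
    ray=R.T@np.linalg.inv(K)@[u,v,1]; o=-R.T@t
    return o+ray*(z-o[2])/ray[2]
def proj(c,P):
    return cv2.projectPoints(np.array(P,float).reshape(-1,3),np.array(c['rvec'],float),np.array(c['tvec'],float),np.array(c['intrinsics'],float),None)[0].reshape(-1,2)
def load(f): return dict(np.load('pics/'+f+'.npz'))
E
python3 - <<'E'
from h import *
s=sensors.read_state(); print(s, robot.tip_reach)
pic('scene','s0.png');pic('top','t0.png');pic('wrist','w0.png')
E
```

```text
pics
{'t': 0.0, 'q': array([ 1.07962192e+00,  1.31148163e-01,  1.48923617e+00,  3.47826011e-05,
        1.52299502e+00, -8.54213099e-02]), 'dq': array([ 0.00032808,  0.00121072, -0.00097135,  0.00087845, -0.00024715,
        0.00032812]), 'joint_torque': array([-1.17454092e-03, -5.59886241e+01, -4.91736031e+01,  7.64681166e-02,
        3.62691621e-02, -1.56430160e-04]), 'tool_pos': array([0.23655832, 0.55082885, 0.23161886]), 'orientation': array([-6.32885635e-01, -3.07663001e+00,  2.67472715e-03]), 'force': array([ 0.29748626,  0.85260783, -0.49328224]), 'wrist_torque': array([ 0.01444726,  0.03180467, -0.00509138]), 'opening': 0.09343532458566965} 0.014
```

View pics/s0.png

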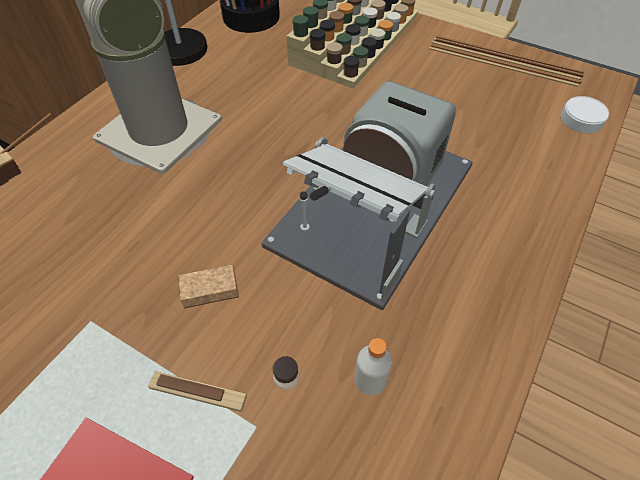

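View pics/t0.png

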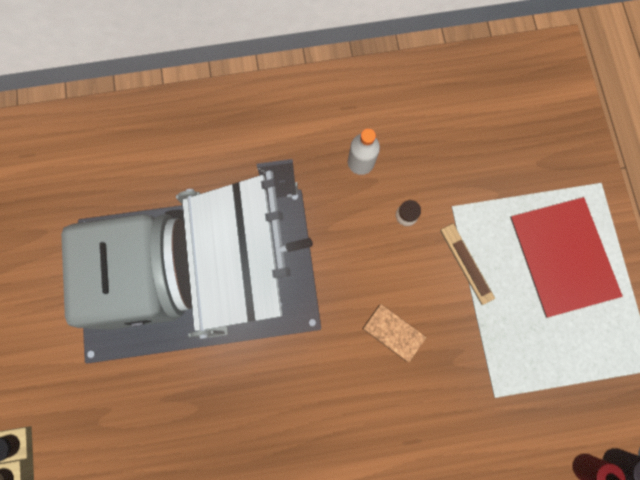

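View pics/w0.png

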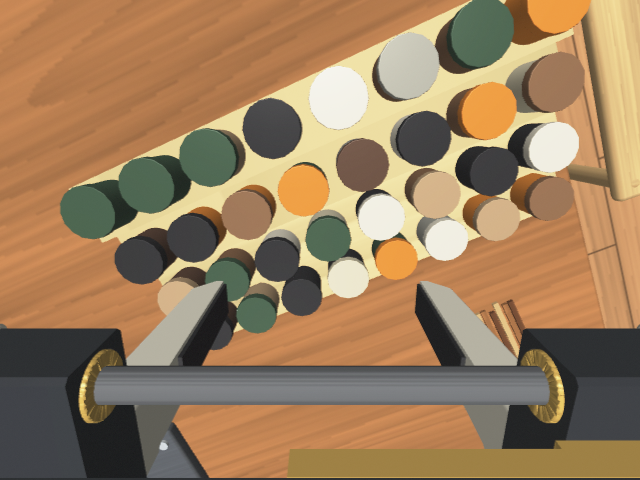

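```bash
python3 - <<'E'
from h import *
c=load('t0.png'); s=load('s0.png')
print(-cv2.Rodrigues(c['rvec'])[0].T@c['tvec'].ravel(),-cv2.Rodrigues(s['rvec'])[0].T@s['tvec'].ravel())
im=c['color'][140:380,50:350,::-1]; cv2.imwrite('pics/t0c.png',cv2.resize(im,None,fx=2.6,fy=2.5,interpolation=3))
im=s['color'][130:310,255:480,::-1]; cv2.imwrite('pics/s0c.png',cv2.resize(im,None,fx=3.3,fy=3.3,interpolation=3))
for n,(u,v) in dict(rest1=(210,300),rest2=(265,300),rest3=(215,210),rest4=(258,200),base=(300,310),bench=(350,400),handle=(305,244),top=(100,250)).items(): print(n,w(c,u,v).round(4))
for n,(u,v) in dict(base1=(88,355),base2=(317,327),base3=(297,168)).items(): print(n,w(c,u,v).round(4))
for n,(u,v) in dict(block=(394,332),glue=(368,136),pot=(409,211),deck=(467,264),jars=(10,445)).items(): print(n,w(c,u,v).round(4))
E
```

```text
[ 0.39305578 -0.13873676  0.94605739] [ 0.80155547 -0.59599482  0.80313153]
rest1 [0.4796 0.0088 0.1438]
rest2 [ 0.4615 -0.0807  0.189 ]
rest3 [ 0.621  -0.0188  0.1563]
rest4 [ 0.6156 -0.0922  0.1935]
base [ 0.4487 -0.1282  0.0182]
bench [ 0.2768 -0.1919  0.0004]
handle [ 0.5293 -0.1526  0.2258]
top [0.5764 0.1561 0.1911]
base1 [0.4304 0.2578 0.0218]
base2 [ 0.4136 -0.154   0.0175]
base3 [ 0.7252 -0.1653  0.0009]
block [ 0.3825 -0.2885  0.0299]
glue [ 0.7157 -0.2909  0.1351]
pot [ 0.5942 -0.3558  0.0449]
deck [ 0.4827 -0.4482  0.0204]
jars [0.3034 0.3853 0.049 ]
```

View pics/t0c.png

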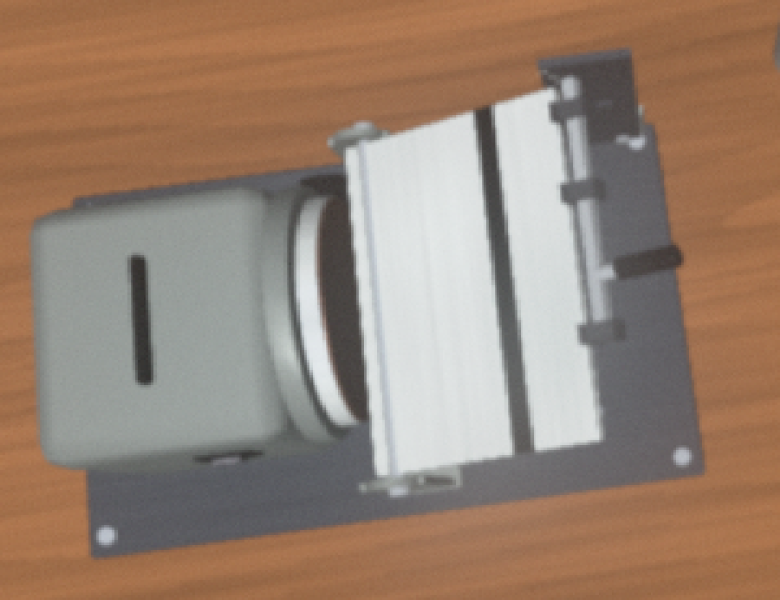

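View pics/s0c.png

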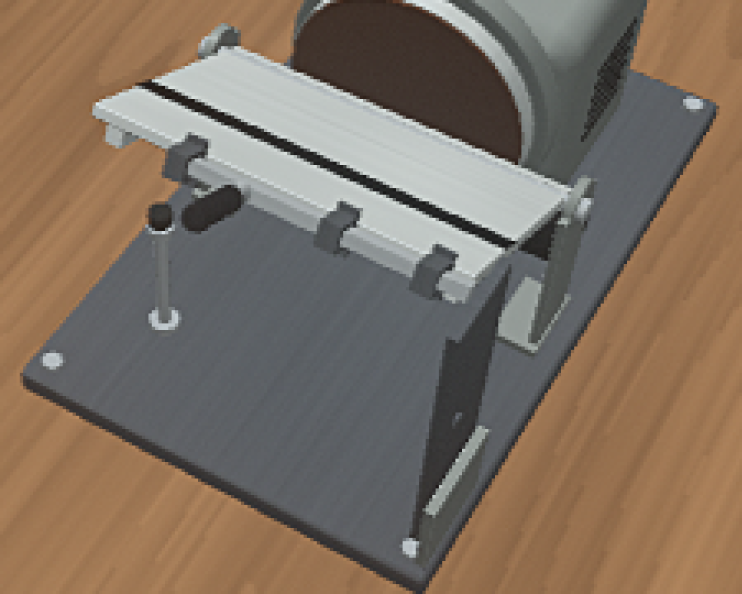

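```bash
cat > fit.py <<'E'
from h import *
from scipy.optimize import least_squares
from scipy.spatial.transform import Rotation as Ro
c=load('t0.png'); s=load('s0.png')
T=lambda u,v:(50+u/2.6,140+v/2.5); S=lambda u,v:(255+u/3.3,130+v/3.3)
def rest(p,P):
    x,y,yaw,t=p[:4]
    q=Ro.from_euler('x',-t).apply(P)+[0,0,.130]   # outer edge (-y) up for positive t
    return Ro.from_euler('z',yaw).apply(q)+[x,y,0]
if __name__=='__main__':
    for a in [(92,557),(703,473),(655,122)]:
        print(w(c,*T(*a),z=.018).round(4))
    A=[((-.11,.015,.004),T(378,475)),((.11,.015,.004),T(345,150)),((.11,-.145,.004),T(553,88)),((-.11,-.145,.004),T(602,440))]
    B=[((-.11,.015,.004),S(225,48)),((-.11,-.145,.004),S(95,108)),((.11,.015,.004),S(575,190)),((.11,-.145,.004),S(470,280))]
    def r(p):
        return np.r_[(proj(c,rest(p,[a for a,_ in A]))-[b for _,b in A]).ravel(),(proj(s,rest(p,[a for a,_ in B]))-[b for _,b in B]).ravel()]
    o=least_squares(r,[.55,0,0.1,.45]); print(o.x.round(4)); print(r(o.x).round(1).reshape(-1,2))
    p=o.x
    for tr in(0,.003): print('grip',rest(p,[[-.012+tr,-.19,0]]).round(4), proj(c,rest(p,[[-.012+tr,-.17,0],[-.012+tr,-.21,0]])),proj(s,rest(p,[[-.012+tr,-.17,0],[-.012+tr,-.21,0]])))
    q=p.copy();q[3]=0
    print('grip level',rest(q,[[-.012,-.19,0]]).round(4),'bolt axis dir',np.cos(p[2]),np.sin(p[2]))
    print('measured tip ends px top handle: ',T(615,268),T(682,255),'scene',S(190,222),S(238,195))
E
python3 fit.py
```

```text
[0.4177 0.265  0.018 ]
[ 0.4087 -0.1594  0.018 ]
[ 0.6762 -0.1677  0.018 ]
[ 0.5459  0.0237 -0.0147  0.4548]
[[ 0.2  1. ]
 [-0.1 -0.3]
 [ 0.7 -0.7]
 [ 0.7 -0.3]
 [ 2.3 -1. ]
 [-1.7 -0.6]
 [-0.8 -0.5]
 [ 1.  -0.2]]
grip [[ 0.5314 -0.1468  0.2135]] [[289.21844844 247.60644482]
 [313.00480597 241.95922083]] [[323.89232468 190.77326679]
 [311.85685547 197.91459349]]
grip [[ 0.5344 -0.1468  0.2135]] [[288.94545218 245.65822684]
 [312.70658275 239.97332857]] [[325.48973993 191.50500374]
 [313.50684121 198.68581825]]
grip level [[ 0.5311 -0.1661  0.13  ]] bolt axis dir 0.9998919295765849 -0.014701332171397618
measured tip ends px top handle:  (286.53846153846155, 247.2) (312.3076923076923, 242.0) scene (312.57575757575756, 197.27272727272728) (327.1212121212121, 189.0909090909091)
```

```bash
python3 - <<'E'
from fit import *
p=[.5459,.0237,-.0165,.4548]; q=p[:3]+[0]
sR=Ro.from_euler('z',p[2])
for a in [(540,62),(632,50),(636,140)]: print('keeper top', (sR.inv().apply(w(c,*T(*a),z=.215)-[p[0],p[1],0])).round(4))
def onx(uv,X):
    R=cv2.Rodrigues(s['rvec'])[0];t=s['tvec'].ravel();o=-R.T@t
    ray=R.T@np.linalg.inv(s['intrinsics'])@[*uv,1]
    o=sR.inv().apply(o-[p[0],p[1],0]);ray=sR.inv().apply(ray)
    return (o+ray*(X-o[0])/ray[0])
for X in(.115,.121,.127): print(X,onx(S(458,418),X).round(4),'topcorners',onx(S(443,340),X).round(4),onx(S(505,265),X).round(4),onx(S(412,545),X).round(4))
im=s['color'][205:305,370:420,::-1]; cv2.imwrite('pics/k.png',cv2.resize(im,None,fx=6,fy=6,interpolation=3))
st=sensors.read_state(); print(Ro.from_rotvec(st['orientation']).as_matrix().round(3))
for u,v in [(305,244),(300,245),(310,243)]: print(sR.inv().apply(w(c,u,v,r=1)-[p[0],p[1],0]))
E
```

```text
keeper top [ 0.1207 -0.1225  0.215 ]
keeper top [ 0.1206 -0.1771  0.215 ]
keeper top [ 0.0636 -0.1716  0.215 ]
0.115 [ 0.115  -0.122   0.0769] topcorners [ 0.115  -0.1698  0.1995] [ 0.115  -0.0981  0.18  ] [ 0.115  -0.1577 -0.0051]
0.121 [ 0.121  -0.1416  0.1058] topcorners [ 0.121  -0.1876  0.2235] [ 0.121  -0.1186  0.2048] [ 0.121  -0.1759  0.027 ]
0.127 [ 0.127  -0.1612  0.1346] topcorners [ 0.127  -0.2053  0.2475] [ 0.127  -0.1392  0.2296] [ 0.127  -0.1941  0.0592]
[[-0.919  0.395 -0.001]
 [ 0.395  0.919 -0.001]
 [ 0.    -0.001 -1.   ]]
[-0.01370293 -0.17653228  0.22583486]
[-0.01359246 -0.16913011  0.2229993 ]
[-0.0133089  -0.18395323  0.22600002]
```

View pics/k.png

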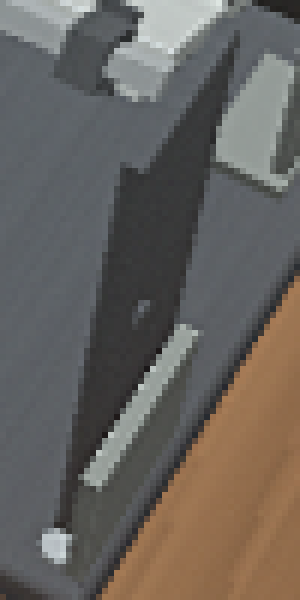

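Call:
play_rows(
  series=[
    [[-1,0,0,0.05,0],[-1,0,0,0.1,-0.1],[-1,0.02,-0.04,0.14,-0.25],[-1,0.04,-0.08,0.16,-0.39],[-1,0.06,-0.12,0.16,-0.53],[-1,0.08,-0.16,0.16,-0.67],[-1,0.1,-0.2,0.16,-0.81],[-1,0.12,-0.24,0.16,-0.95]],
  ],
  force=40,
)

```text
t: 0.95
tool_pos: [0.3572, 0.3096, 0.3925]
orientation: [1.977, 2.441, 0.0]
force: [1.0, -0.0, 0.1]
opening: 0.0926
```

Call:
play_rows(
  series=[
    [[-1,0.02,-0.04,0,-0.1],[-1,0.04,-0.08,0,-0.23],[-1,0.06,-0.12,0,-0.23],[-1,0.08,-0.16,0,-0.23],[-1,0.1,-0.2,0,-0.23],[-1,0.12,-0.24,0,-0.23],[-1,0.14,-0.28,0,-0.23],[-1,0.155,-0.32,0,-0.23]],
  ],
)

```text
t: 1.75
tool_pos: [0.5123, -0.0106, 0.3922]
orientation: [-2.238, -2.204, 0.0]
force: [-0.5, -0.1, 0.2]
opening: 0.0932
```

Call:
play_rows(
  series=[
    [[-0.3,0.01,-0.04,0,0],[-0.3,0.02,-0.08,0,0],[-0.3,0.02,-0.12,-0.03,0],[-0.3,0.02,-0.138,-0.07,0],[-0.3,0.02,-0.138,-0.1,0],[-0.3,0.02,-0.138,-0.1,0],[-0.3,0.02,-0.138,-0.1,0]],
  ],
)

```text
t: 2.45
tool_pos: [0.5316, -0.1464, 0.2929]
orientation: [-2.237, -2.204, 0.001]
force: [0.1, 0.1, 0.2]
opening: 0.0606
```

```bash
python3 - <<'E'
from h import *
pic('wrist','w1.png');pic('scene','s1.png'); print(sensors.read_state()['tool_pos'],sensors.read_state()['force'])
E
```

```text
[ 0.53283041 -0.14653424  0.29532263] [0.31828241 0.58384701 0.94095934]
```

View pics/w1.png

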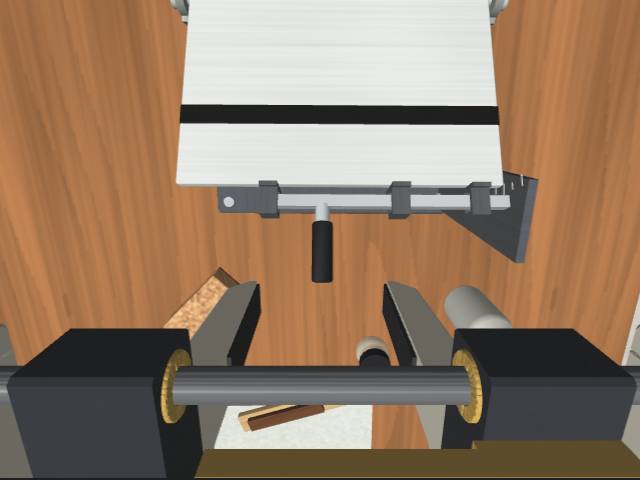

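View pics/s1.png

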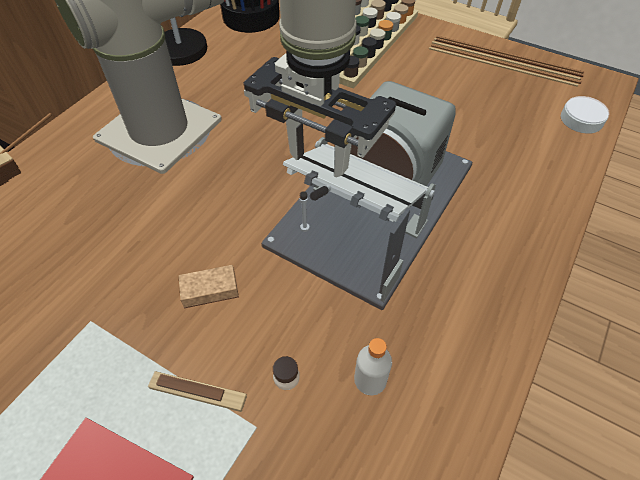

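```bash
python3 - <<'E'
from fit import *
x=load('w1.png')
for u,v in [(322,230),(322,250),(322,272),(322,279),(315,255),(329,255),(310,150),(235,150),(460,150),(525,190),(530,230)]: print(u,v,w(x,u,v,r=1).round(4))
print(proj(x,rest([.5459,.0237,-.0165,.4548],[[-.012,-.17,0],[-.012,-.21,0],[-.11,-.145,.004],[.11,-.145,.004]])))
im=x['color'][150:280,420:560,::-1]; cv2.imwrite('pics/k1.png',cv2.resize(im,None,fx=4,fy=4,interpolation=3))
E
```

```text
322 230 [ 0.533  -0.131   0.2158]
322 250 [ 0.5328 -0.1428  0.2211]
322 272 [ 0.5326 -0.1553  0.2275]
322 279 [ 0.5326 -0.159   0.2301]
315 255 [ 0.5283 -0.1462  0.2209]
329 255 [ 0.5373 -0.1462  0.2213]
310 150 [ 0.5256 -0.0823  0.1881]
235 150 [ 0.4749 -0.0815  0.1886]
460 150 [ 0.6274 -0.0838  0.1878]
525 190 [ 0.6628 -0.1079  0.2107]
530 230 [ 7.924e-01 -1.949e-01  6.000e-04]
[[319.48887038 222.43635677]
 [319.3510035  282.36197972]
 [173.64220911 184.51917808]
 [501.16175863 185.02933539]]
```

View pics/k1.png

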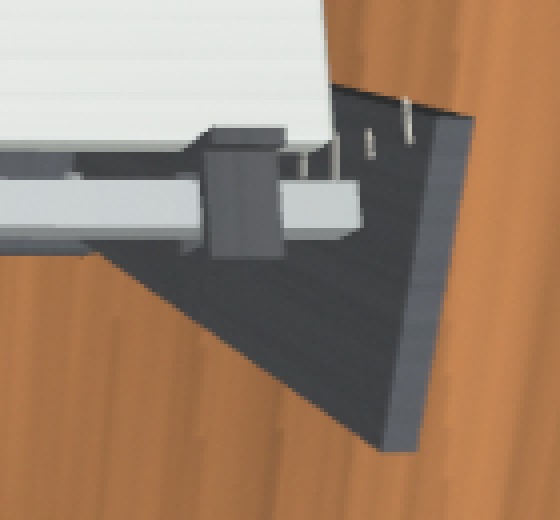

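Call:
play_rows(
  series=[
    [[-0.3,0,0,-0.03,0],[-0.3,0,0,-0.06,0],[-0.3,0,0,-0.078,0],[-0.3,0,0,-0.079,0],[0.2,0,0,-0.079,0],[1,0,0,-0.079,0],[1,0,0,-0.079,0],[1,0,0,-0.079,0]],
  ],
  force=30,
)

```text
t: 3.35
tool_pos: [0.5325, -0.1469, 0.215]
orientation: [2.237, 2.203, 0.001]
force: [-0.4, -0.3, 0.5]
opening: 0.0331
```

Call:
play_rows(
  series=[
    [[1,0,0,0,0],[1,0,0,0,0],[1,0,0,0,0]],
  ],
)

```text
t: 3.65
tool_pos: [0.5319, -0.1467, 0.2137]
orientation: [2.238, 2.205, 0.0]
force: [0.2, 0.1, 1.1]
opening: 0.0133
```

```bash
python3 - <<'E'
from h import *
c=pic('scene','s2.png');pic('wrist','w2.png'); s=sensors.read_state();print(s['tool_pos'],s['force'],s['opening'],s['wrist_torque'])
cv2.imwrite('pics/s2c.png',cv2.resize(c['color'][60:310,235:480,::-1],None,fx=2.4,fy=2.4,interpolation=3))
E
```

```text
[ 0.53188261 -0.1467622   0.21371917] [-0.39377824  0.63533654  0.61038055] 0.012969758820498114 [-0.04657561  0.04301844 -0.04144413]
```

View pics/s2c.png

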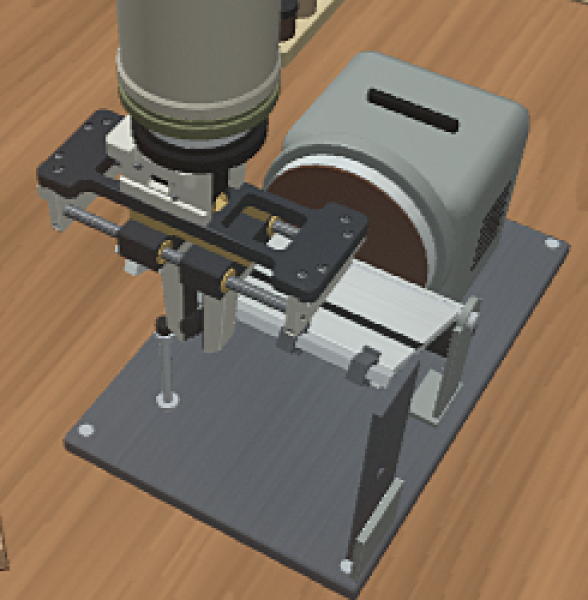

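View pics/w2.png

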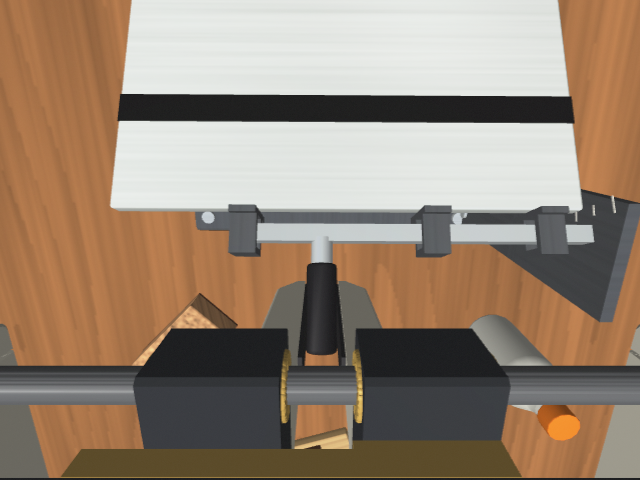

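Call:
play_rows(
  series=[
    [[1,0,-0.003,-0.006,0],[1,0,-0.0055,-0.012,0],[1,0,-0.008,-0.0185,0],[1,0,-0.01,-0.025,0],[1,0,-0.012,-0.031,0],[1,0,-0.0136,-0.0367,0],[1,0,-0.0147,-0.0415,0],[1,0,-0.0157,-0.046,0]],
  ],
)

```text
t: 4.55
tool_pos: [0.5323, -0.1633, 0.1683]
orientation: [2.237, 2.203, 0.0]
force: [-1.8, -0.2, 9.7]
opening: 0.0132
```

Call:
play_rows(
  series=[
    [[1,0,-0.001,-0.005,0],[1,0,-0.0018,-0.01,0],[1,0,-0.0024,-0.015,0],[1,0,-0.0029,-0.02,0],[1,0,-0.0032,-0.024,0],[1,0,-0.0035,-0.027,0],[1,0,-0.0035,-0.0275,0],[1,0,-0.0035,-0.0275,0]],
  ],
)

```text
t: 5.35
tool_pos: [0.5327, -0.1673, 0.1413]
orientation: [2.236, 2.202, 0.0]
force: [-1.2, -2.9, 8.3]
opening: 0.0134
```

```bash
python3 - <<'E'
from h import *
c=pic('scene','s3.png');pic('wrist','w3.png'); s=sensors.read_state();print(s['tool_pos'],s['force'],s['opening'],s['wrist_torque'])
cv2.imwrite('pics/s3c.png',cv2.resize(c['color'][60:310,235:480,::-1],None,fx=2.4,fy=2.4,interpolation=3))
E
```

```text
[ 0.53270553 -0.16733091  0.14127058] [ 0.63747753 -2.74553228  8.5159646 ] 0.012902059166374847 [-0.29115003  0.08419858 -0.06682034]
```

View pics/s3c.png

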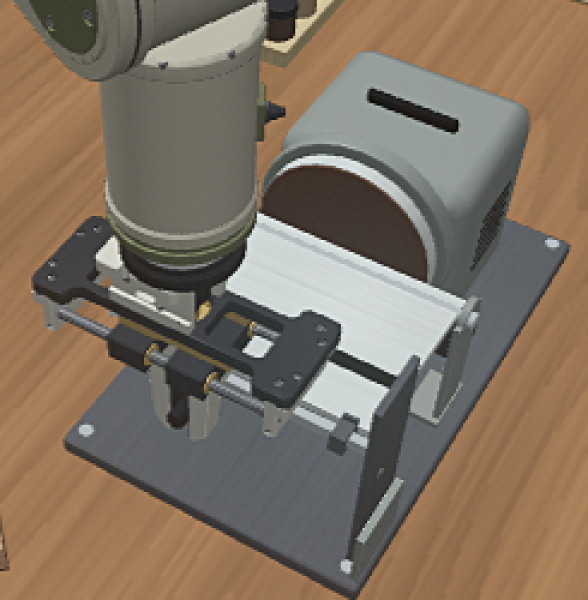

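View pics/w3.png

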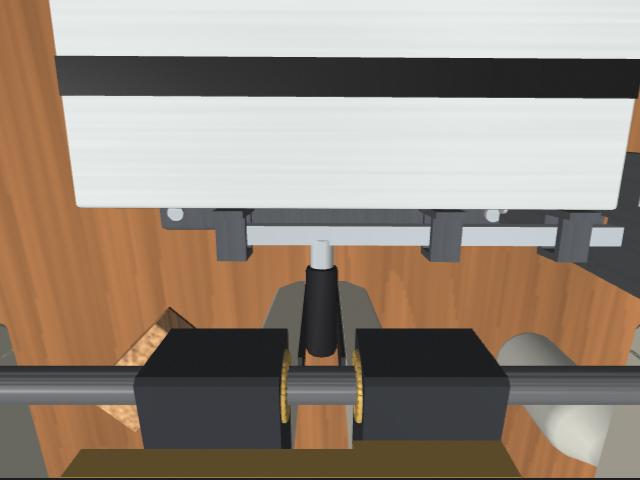

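Call:
play_rows(
  series=[
    [[1,0,0,-0.0025,0],[1,0,0,-0.005,0],[1,0,0,-0.005,0],[1,0,0,-0.005,0],[1,0,0,-0.005,0]],
  ],
)

```text
t: 5.95
tool_pos: [0.5329, -0.1676, 0.1365]
orientation: [2.236, 2.201, 0.0]
force: [1.0, -3.8, 8.0]
opening: 0.0132
```

```bash
cat >> h.py <<'E'
def tilt(f='tmp.png'):
    c=pic('wrist',f)
    d=c['range_z']; K=c['intrinsics'];R=cv2.Rodrigues(np.array(c['rvec'],float))[0];t=np.array(c['tvec']).ravel()
    v,u=np.mgrid[5:200:4,100:600:8]; dd=d[v,u]; m=dd>0
    P=(np.linalg.inv(K)@np.stack([u[m],v[m],np.ones(m.sum())])*dd[m]).T; P=(P-t)@R
    k=np.abs(P[:,2]-.13)<.06; P=P[k]
    for _ in range(3):
        A=np.c_[P[:,:2],np.ones(len(P))]; s,*_=np.linalg.lstsq(A,P[:,2],rcond=None); r=np.abs(A@s-P[:,2]); P=P[r<max(.002,0)]
    return s, s@[.55,.0237,1], s@[.54,-.12,1], len(P)
E
python3 - <<'E'
from h import *
print(tilt('w4.png')); s=sensors.read_state();print(s['tool_pos'],s['force'])
E
```

```text
(array([-0.00066406, -0.06431556,  0.13600011]), np.float64(0.13411059535952471), np.float64(0.14335938237556584), 3068)
[ 0.53294097 -0.16753693  0.13645505] [-0.62995228 -3.73223795  8.61706775]
```

```bash
python3 - <<'E'
import h; from h import *
for f in ['w1.png','w2.png','w3.png','w4.png']:
    h.pic=lambda n,g:load(f)
    s,a,b,n=h.tilt(); print(f,s.round(4),a.round(4),b.round(4),n)
    c=load(f)
    for v in (245,270,300,330): 
        try: print(w(c,321,v,r=1).round(4))
        except Exception as e: print(e)
E
```

```text
w1.png [-0.0112 -0.4982  0.1526] 0.1346 0.2063 1275
[ 0.5322 -0.1398  0.2201]
[ 0.532  -0.154   0.2275]
[ 5.298e-01 -2.875e-01  2.000e-04]
[ 0.5291 -0.3322  0.0006]
w2.png [-0.0095 -0.503   0.1516] 0.1345 0.2069 2301
[ 0.533  -0.1186  0.2075]
[ 0.5328 -0.128   0.2142]
[ 0.5327 -0.1396  0.2201]
[ 0.5325 -0.1511  0.2255]
w3.png [-0.0009 -0.0882  0.1366] 0.134 0.1467 3064
[ 0.5339 -0.1346  0.1487]
[ 0.5337 -0.145   0.1505]
[ 0.5335 -0.1573  0.1533]
[ 0.5333 -0.1709  0.1543]
w4.png [-0.0007 -0.0643  0.136 ] 0.1341 0.1434 3068
[ 0.5341 -0.1343  0.1456]
[ 0.5339 -0.1451  0.1461]
[ 0.5337 -0.1574  0.1487]
[ 0.5335 -0.1711  0.1496]
```

Call:
play_rows(
  series=[
    [[1,0,0,0,0],[1,0,0,0,0],[1,0,0,-0.002,0],[1,0,0,-0.004,0],[1,0,0,-0.0065,0],[1,0,0,-0.0065,0],[1,0,0,-0.0065,0],[1,0,0,-0.0065,0]],
  ],
  force=60,
)

```text
t: 6.8
tool_pos: [0.5332, -0.1679, 0.1304]
orientation: [2.235, 2.201, 0.001]
force: [0.2, -4.5, 10.3]
opening: 0.0126
```

```bash
python3 - <<'E'
from h import *
print(tilt('w5.png')); s=sensors.read_state();print(s['tool_pos'],s['force'])
E
```

```text
(array([-0.0003134 , -0.03335519,  0.13500812]), np.float64(0.1340452331472988), np.float64(0.1388415084179236), 3077)
[ 0.53320938 -0.16787224  0.13038188] [-0.53083596 -4.75894366 10.1745549 ]
```

View pics/w5.png

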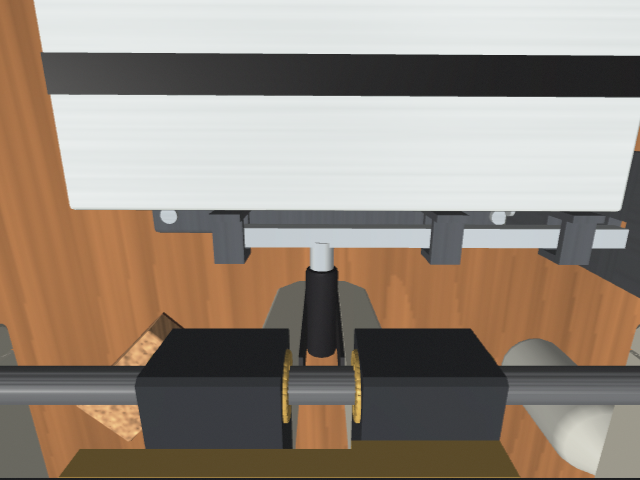

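Call:
play_rows(
  series=[
    [[1,0.001,0,0,0],[1,0.002,0,0,0],[1,0.003,0,0,0],[1,0.003,0,0,0]],
  ],
)

```text
t: 7.25
tool_pos: [0.536, -0.1679, 0.1304]
orientation: [2.236, 2.201, 0.0]
force: [-1.8, -5.4, 11.3]
opening: 0.0126
```

Call:
play_rows(
  series=[
    [[1,0.0005,0,0,0],[1,0.001,0,0,0],[1,0.001,0,0,0]],
  ],
)

```text
t: 7.55
tool_pos: [0.537, -0.1679, 0.1304]
orientation: [2.236, 2.201, 0.0]
force: [-1.0, -5.3, 9.8]
opening: 0.0124
```

Call:
play_rows(
  series=[
    [[1,0.0005,0,0,0],[1,0.001,0,0,0],[1,0.001,0,0,0]],
  ],
)

```text
t: 7.85
tool_pos: [0.5371, -0.1679, 0.1301]
orientation: [2.237, 2.202, -0.002]
force: [-5.5, -4.7, 12.1]
opening: 0.0128
```

```bash
python3 - <<'E'
from h import *
print(tilt('w6.png')); s=sensors.read_state();print(s['tool_pos'],s['force'])
c=load('w6.png');print(proj(c,[[.6663,-.134,.138]]))
cv2.imwrite('pics/w6c.png',cv2.resize(c['color'][140:320,400:640,::-1],None,fx=3.3,fy=3.3,interpolation=3))
E
```

```text
(array([ 0.00039849, -0.03206258,  0.13464138]), np.float64(0.1341006613039184), np.float64(0.13870406956664671), 3066)
[ 0.5370919  -0.16793548  0.13012193] [-6.41466057 -4.56374773 12.92317408]
[[634.5177264  237.51486335]]
```

View pics/w6c.png

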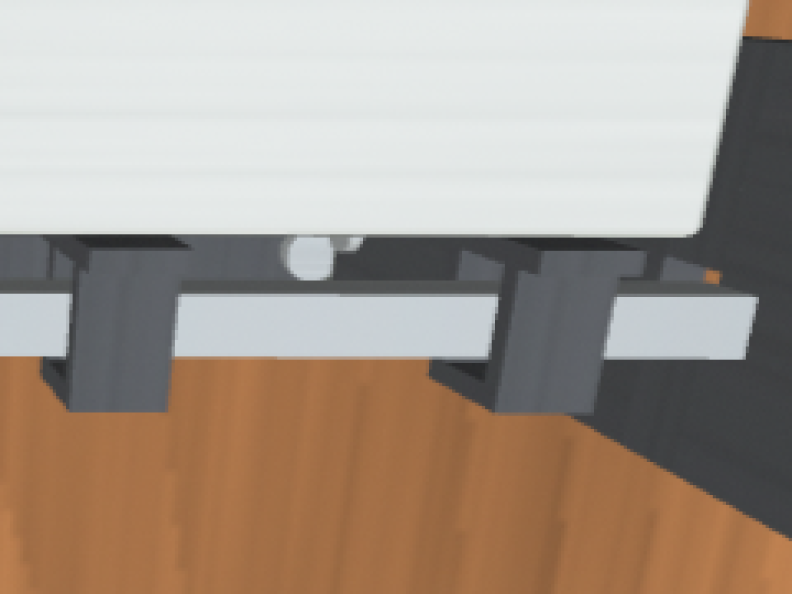

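```bash
python3 - <<'E'
from fit import *
x=load('w6.png')
a=w(x,400+757/3.3,140+297/3.3,z=.139);b=w(x,400+745/3.3,140+358/3.3,z=.131); print('tip',a,b)
for f in ['w2','w3','w4','w5','w6']:
    c=load(f+'.png'); im=c['color'].astype(int)
    sub=im[195:235,560:640]; m=(sub[...,0]-sub[...,2]>50)
    vs,us=np.nonzero(m); print(f,[(u+560,v+195) for u,v in zip(us,vs)][:40], proj(c,[[.6663,-.134,.13]]))
t=[cv2.resize(load(f+'.png')['color'][195:265,560:640,::-1],None,fx=6,fy=4,interpolation=3) for f in('w3','w5')]
cv2.imwrite('pics/holes.png',np.vstack(t))
E
```

```text
tip [ 0.66260526 -0.13046805  0.139     ] [ 0.6698684  -0.14114928  0.131     ]
w2 [(np.int64(608), np.int64(195)), (np.int64(609), np.int64(195)), (np.int64(610), np.int64(195)), (np.int64(611), np.int64(195)), (np.int64(612), np.int64(195)), (np.int64(613), np.int64(195)), (np.int64(614), np.int64(195)), (np.int64(615), np.int64(195)), (np.int64(616), np.int64(195)), (np.int64(617), np.int64(195)), (np.int64(618), np.int64(195)), (np.int64(619), np.int64(195)), (np.int64(620), np.int64(195)), (np.int64(621), np.int64(195)), (np.int64(622), np.int64(195)), (np.int64(623), np.int64(195)), (np.int64(624), np.int64(195)), (np.int64(625), np.int64(195)), (np.int64(626), np.int64(195)), (np.int64(627), np.int64(195)), (np.int64(628), np.int64(195)), (np.int64(629), np.int64(195)), (np.int64(630), np.int64(195)), (np.int64(631), np.int64(195)), (np.int64(632), np.int64(195)), (np.int64(633), np.int64(195)), (np.int64(634), np.int64(195)), (np.int64(635), np.int64(195)), (np.int64(636), np.int64(195)), (np.int64(637), np.int64(195)), (np.int64(638), np.int64(195)), (np.int64(639), np.int64
[... 2705 characters left out ...]
.int64(624), np.int64(226)), (np.int64(625), np.int64(226)), (np.int64(622), np.int64(227)), (np.int64(623), np.int64(227)), (np.int64(624), np.int64(227))] [[627.23840938 231.73399531]]
w6 [(np.int64(614), np.int64(222)), (np.int64(615), np.int64(222)), (np.int64(616), np.int64(222)), (np.int64(617), np.int64(222)), (np.int64(614), np.int64(223)), (np.int64(615), np.int64(223)), (np.int64(616), np.int64(223)), (np.int64(617), np.int64(223)), (np.int64(614), np.int64(224)), (np.int64(615), np.int64(224)), (np.int64(616), np.int64(224)), (np.int64(617), np.int64(224)), (np.int64(615), np.int64(225)), (np.int64(616), np.int64(225)), (np.int64(617), np.int64(225))] [[619.35747797 232.07894925]]
```

View pics/holes.png

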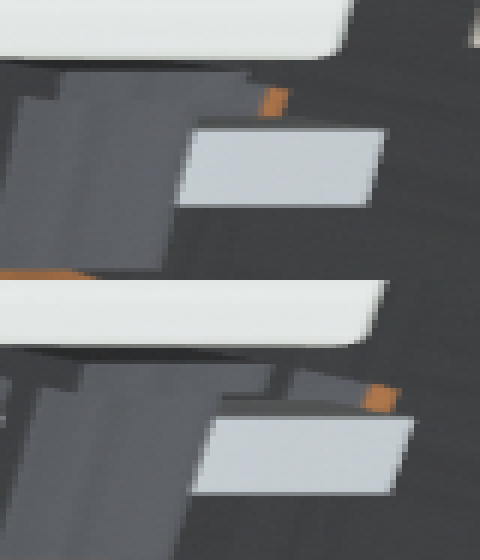

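```bash
python3 - <<'E'
from fit import *
yaw=-.0165
def hyp(c,uv,X):
    R=cv2.Rodrigues(c['rvec'])[0];t=c['tvec'].ravel();o=-R.T@t
    ray=R.T@np.linalg.inv(c['intrinsics'])@[*uv,1]
    sR=Ro.from_euler('z',yaw)
    o=sR.inv().apply(o-[.5459,.0237,0]);ray=sR.inv().apply(ray)
    return (o+ray*(X-o[0])/ray[0])
c=load('w6.png'); R=cv2.Rodrigues(c['rvec'])[0]; print('cam',-R.T@c['tvec'].ravel(),'fwd',R[2])
for F in (.115,.117,.119,.121,.123):
    P=[(F,-.152,.004),(F,-.160,.004),(F,-.160,-.004),(F,-.152,-.004)]
    print(F,proj(c,rest([.5459,.0237,yaw,.032],P)).round(1).tolist())
print('obs', (400+757/3.3,140+297/3.3),(400+745/3.3,140+358/3.3))
for F in(.117,.118,.119,.120):
  print(F)
  for f,uvs in dict(w3=[(608,217),(607,224)],w5=[(626.7,222),(626,226),(621,224),(607.5,222)],w6=[(618,222.5)]).items():
    print(f,[hyp(load(f+'.png'),uv,F).round(4).tolist() for uv in uvs])
E
```

```text
cam [ 0.53881349 -0.08802755  0.28193631] fwd [-0.0028655  -0.29398539 -0.95580562]
0.115 [[618.9, 228.9], [614.7, 247.9], [600.4, 242.5], [604.2, 224.4]]
0.117 [[623.8, 228.9], [619.6, 247.9], [605.1, 242.5], [608.9, 224.4]]
0.119 [[628.8, 228.9], [624.5, 247.9], [609.7, 242.5], [613.6, 224.4]]
0.121 [[633.8, 228.9], [629.4, 247.9], [614.4, 242.5], [618.3, 224.4]]
0.123 [[638.7, 228.9], [634.3, 247.9], [619.0, 242.5], [623.0, 224.4]]
obs (629.3939393939394, 230.0) (625.7575757575758, 248.4848484848485)
0.117
w3 [[0.117, -0.1499, 0.1354], [0.117, -0.153, 0.1358]]
w5 [[0.117, -0.1499, 0.1354], [0.117, -0.1516, 0.1356], [0.117, -0.1515, 0.1329], [0.117, -0.1525, 0.1256]]
w6 [[0.117, -0.1501, 0.1353]]
0.118
w3 [[0.118, -0.1502, 0.1342], [0.118, -0.1533, 0.1345]]
w5 [[0.118, -0.1503, 0.1343], [0.118, -0.1519, 0.1344], [0.118, -0.1518, 0.1317], [0.118, -0.1528, 0.1244]]
w6 [[0.118, -0.1504, 0.1341]]
0.119
w3 [[0.119, -0.1505, 0.1329], [0.119, -0.1537, 0.1333]]
w5 [[0.119, -0.1506, 0.1331], [0.119, -0.1522, 0.1333], [0.119, -0.1521, 0.1305], [0.119, -0.1531, 0.1231]]
w6 [[0.119, -0.1507, 0.1329]]
0.12
w3 [[0.12, -0.1508, 0.1317], [0.12, -0.154, 0.132]]
w5 [[0.12, -0.1509, 0.132], [0.12, -0.1526, 0.1321], [0.12, -0.1524, 0.1294], [0.12, -0.1535, 0.1219]]
w6 [[0.12, -0.151, 0.1317]]
```

Call:
play_rows(
  series=[
    [[1,-0.002,0,0,0],[1,-0.0025,0,0,0],[1,-0.0025,0,-0.002,0],[1,-0.0025,0,-0.004,0],[1,-0.0025,0,-0.006,0],[1,-0.0025,0,-0.008,0],[1,-0.0025,0,-0.0085,0],[1,-0.0025,0,-0.0085,0]],
  ],
)

```text
t: 8.7
tool_pos: [0.5359, -0.1679, 0.1222]
orientation: [2.235, 2.2, 0.001]
force: [-0.7, -3.9, 11.9]
opening: 0.0123
```

```bash
python3 - <<'E'
from h import *
print(tilt('w7.png')); s=sensors.read_state();print(s['tool_pos'],s['force'])
c=load('w7.png')
cv2.imwrite('pics/w7c.png',cv2.resize(c['color'][190:270,540:640,::-1],None,fx=7,fy=7,interpolation=3))
E
```

```text
(array([0.00098215, 0.0062723 , 0.133461  ]), np.float64(0.13414983514883796), np.float64(0.13323868395018834), 3066)
[ 0.53595764 -0.16794636  0.1222784 ] [-0.45515878 -3.93947177 11.522436  ]
```

View pics/w7c.png

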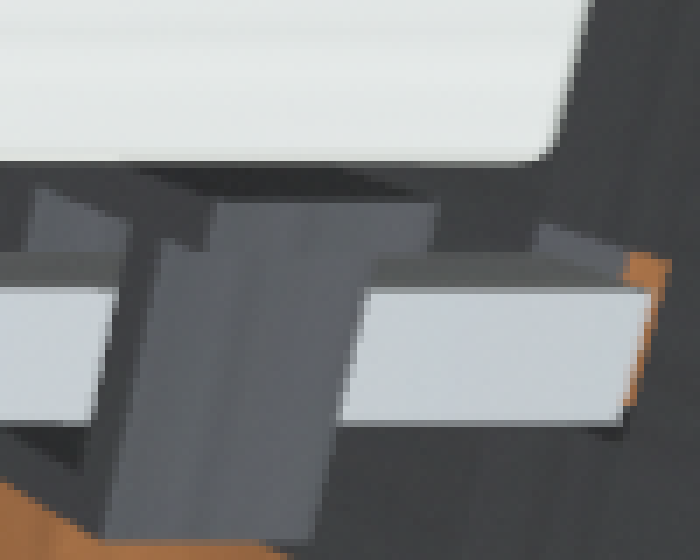

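```bash
python3 - <<'E'
from fit import *
yaw=-.0165
def hyp(c,uv,X):
    R=cv2.Rodrigues(c['rvec'])[0];t=c['tvec'].ravel();o=-R.T@t
    ray=R.T@np.linalg.inv(c['intrinsics'])@[*uv,1]
    sR=Ro.from_euler('z',yaw)
    o=sR.inv().apply(o-[.5459,.0237,0]);ray=sR.inv().apply(ray)
    return (o+ray*(X-o[0])/ray[0])
c=load('w7.png')
for F in(.1185,.1193,.12):
  print(F,[hyp(c,(540+u/7,190+v/7),F).round(4).tolist() for u,v in [(672,260),(637,405),(537,225)]])
for F in (.1155,.1165,.1175,.1185):
    P=[(F,-.152,.004),(F,-.160,.004)]
    print(F,((proj(c,rest([.5459,.0237,yaw,-.0063],P))-[540,190])*7).round(0).tolist())
E
```

```text
0.1185 [[0.1185, -0.1504, 0.1337], [0.1185, -0.159, 0.1339], [0.1185, -0.1509, 0.124]]
0.1193 [[0.1193, -0.1507, 0.1328], [0.1193, -0.1593, 0.133], [0.1193, -0.1511, 0.123]]
0.12 [[0.12, -0.1509, 0.1321], [0.12, -0.1596, 0.1322], [0.12, -0.1514, 0.1222]]
0.1155 [[602.0, 284.0], [568.0, 417.0]]
0.1165 [[620.0, 284.0], [585.0, 417.0]]
0.1175 [[637.0, 284.0], [602.0, 417.0]]
0.1185 [[655.0, 284.0], [620.0, 417.0]]
```

Call:
play_rows(
  series=[
    [[1,0,0,-0.0012,0],[1,0,0,-0.0012,0],[1,0.001,0,-0.0012,0],[1,0.002,0,-0.0012,0],[1,0.0025,0,-0.0012,0],[1,0.0025,0,-0.0012,0]],
  ],
)

```text
t: 9.35
tool_pos: [0.5383, -0.1679, 0.1211]
orientation: [2.235, 2.2, 0.001]
force: [-1.8, -4.5, 12.8]
opening: 0.0124
```

Call:
play_rows(
  series=[
    [[1,0.0005,0,0,0],[1,0.001,0,0,0],[1,0.001,0,0,0]],
  ],
)

```text
t: 9.65
tool_pos: [0.5393, -0.168, 0.1211]
orientation: [2.235, 2.2, 0.001]
force: [-1.8, -5.2, 12.5]
opening: 0.0126
```

Call:
play_rows(
  series=[
    [[1,0.001,0,0,0],[1,0.002,0,0,0],[1,0.003,0,0,0],[1,0.004,0,0,0],[1,0.004,0,0,0]],
  ],
)

```text
t: 10.15
tool_pos: [0.5434, -0.168, 0.1211]
orientation: [2.235, 2.2, 0.001]
force: [-1.0, -4.4, 12.6]
opening: 0.0123
```

Call:
play_rows(
  series=[
    [[1,0.001,0,0,0],[1,0.002,0,0,0],[1,0.003,0,0,0],[1,0.004,0,0,0],[1,0.004,0,0,0]],
  ],
)

```text
t: 10.65
tool_pos: [0.5474, -0.1681, 0.1211]
orientation: [2.235, 2.2, 0.001]
force: [-1.1, -5.3, 12.5]
opening: 0.0124
```

Call:
play_rows(
  series=[
    [[1,0.001,0,0,0],[1,0.002,0,0,0],[1,0.003,0,0,0],[1,0.004,0,0,0],[1,0.005,0,0,0],[1,0.005,0,0,0]],
  ],
)

```text
t: 11.25
tool_pos: [0.5523, -0.1682, 0.1211]
orientation: [2.235, 2.2, 0.0]
force: [-1.1, -5.2, 12.0]
opening: 0.0128
```

Call:
play_rows(
  series=[
    [[1,0.001,0,0,0],[1,0.002,0,0,0],[1,0.002,0,0,0]],
  ],
)

```text
t: 11.55
tool_pos: [0.5543, -0.1682, 0.1211]
orientation: [2.235, 2.2, 0.0]
force: [-0.7, -5.9, 12.3]
opening: 0.0127
```

```bash
python3 - <<'E'
from h import *
print(tilt('w8.png')); s=sensors.read_state();print(s['tool_pos'],s['force'])
E
```

```text
(array([0.00097148, 0.01042461, 0.13321132]), np.float64(0.13399270093106225), np.float64(0.1324849697006862), 3026)
[ 0.55432001 -0.16823027  0.12105225] [-0.92012121 -5.118203   11.95880405]
```

View pics/w8.png

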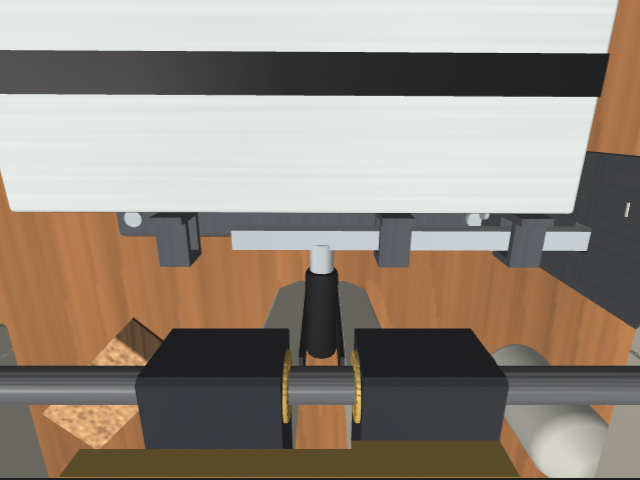

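Call:
play_rows(
  series=[
    [[1,0.0005,0,0,0],[1,0.001,0,0,0],[1,0.001,0,0,0]],
  ],
)

```text
t: 11.9
tool_pos: [0.555, -0.1683, 0.121]
orientation: [2.236, 2.2, -0.0]
force: [-2.3, -5.7, 12.9]
opening: 0.0124
```

Call:
play_rows(
  series=[
    [[1,0.0005,0,0,0],[1,0.0005,0,0,0],[1,0.0005,0,0,0]],
  ],
)

```text
t: 12.2
tool_pos: [0.555, -0.1683, 0.1208]
orientation: [2.236, 2.201, -0.001]
force: [-4.4, -6.1, 13.5]
opening: 0.0127
```

Call:
play_rows(
  series=[
    [[1,-0.0003,0,0.0004,0],[1,-0.0005,0,0.0008,0],[1,-0.0005,0,0.0011,0],[1,-0.0005,0,0.0011,0]],
  ],
)

```text
t: 12.6
tool_pos: [0.5549, -0.1682, 0.1217]
orientation: [2.236, 2.2, -0.0]
force: [-2.1, -6.8, 9.9]
opening: 0.0128
```

Call:
play_rows(
  series=[
    [[1,0,0,0.0003,0],[1,0,0,0.0006,0],[1,0,0,0.0006,0]],
  ],
)

```text
t: 12.9
tool_pos: [0.5549, -0.1682, 0.122]
orientation: [2.236, 2.2, -0.0]
force: [-0.4, -7.2, 7.7]
opening: 0.0125
```

Call:
play_rows(
  series=[
    [[1,0,0,0.0004,0],[1,0,0,0.0008,0],[1,0,0,0.0011,0],[1,0,0,0.0011,0]],
  ],
)

```text
t: 13.3
tool_pos: [0.5549, -0.1682, 0.1226]
orientation: [2.236, 2.2, -0.0]
force: [2.9, -7.0, 3.1]
opening: 0.0123
```

Call:
play_rows(
  series=[
    [[1,0,0,0,0],[1,0,0,0,0]],
  ],
  force=10,
)

```text
t: 13.5
tool_pos: [0.5548, -0.1673, 0.1224]
orientation: [2.236, 2.202, 0.0]
force: [3.3, -3.8, 4.4]
opening: 0.0137
```

Call:
play_rows(
  series=[
    [[0.5,0,0,0,0],[0.2,0,0,0,0],[0,0,0,0,0],[0,0,0,0,0],[0,0,0,0,0]],
  ],
)

```text
t: 14.0
tool_pos: [0.5536, -0.1657, 0.1214]
orientation: [-2.237, -2.204, 0.0]
force: [0.7, 0.0, 0.6]
opening: 0.0455
```

```bash
python3 - <<'E'
from h import *
print(tilt('w9.png')); s=sensors.read_state();print(s['tool_pos'],s['force'],s['opening'])
E
```

```text
(array([0.00063822, 0.00209139, 0.13348871]), np.float64(0.1338892934981708), np.float64(0.13358237903651313), 3041)
[ 0.55367051 -0.16574337  0.12149165] [ 0.32494627 -0.03526783  0.7486825 ] 0.04618852718991532
```

View pics/w9.png

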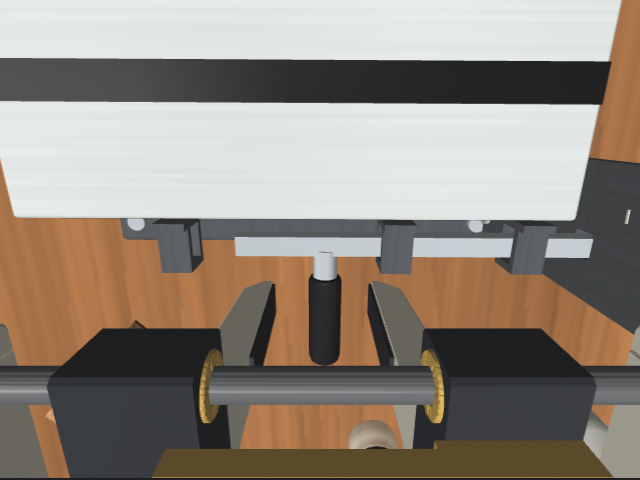

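Call:
play_rows(
  series=[
    [[0,0,0,0.01,0],[0,0,0,0.03,0],[0,0,0,0.06,0],[0,0,0,0.1,0],[0,0,0,0.14,0],[0,0,0,0.16,0],[0,0,0,0.16,0],[0,0,0,0.16,0]],
  ],
)

```text
t: 14.85
tool_pos: [0.554, -0.1659, 0.2821]
orientation: [2.237, 2.204, 0.001]
force: [0.4, -0.4, -0.0]
opening: 0.0466
```

```bash
python3 - <<'E'
from h import *
print(tilt('w10.png')); s=sensors.read_state();print(s['tool_pos'],s['force'],s['t'])
c=load('w10.png'); sc=pic('scene','s10.png')
E
```

```text
(array([ 0.00558162, -0.00465527,  0.13057388]), np.float64(0.13353344521051275), np.float64(0.13414659189355913), 1211)
[ 0.55337172 -0.16571205  0.28068404] [-0.80237261 -0.50497479 -0.1719973 ] 14.9
```

View pics/w10.png

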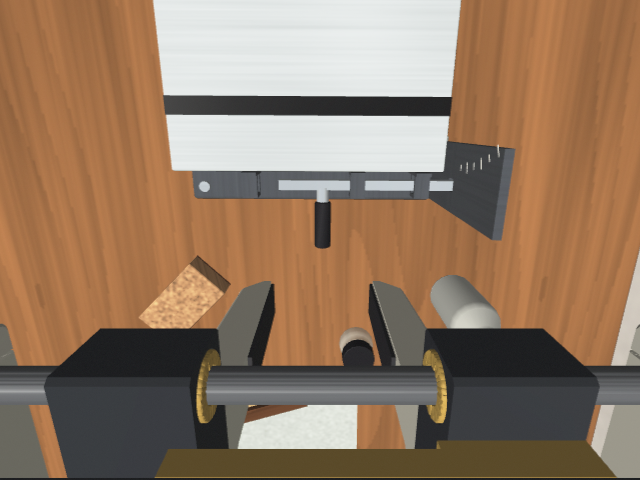

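View pics/s10.png

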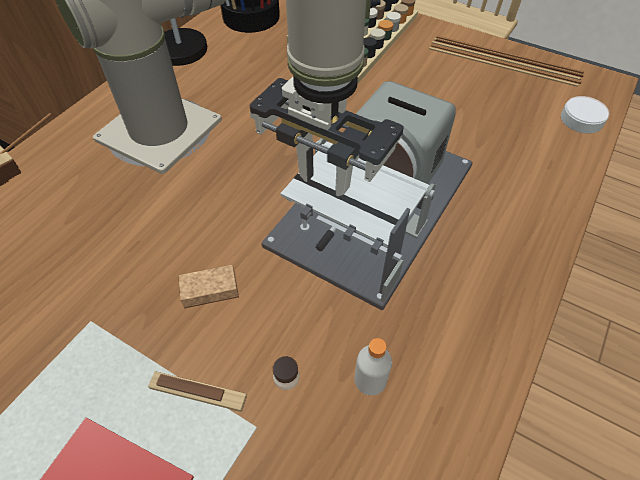

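```bash
python3 - <<'E'
from h import *
c=load('w10.png'); print(w(c,322,225,r=1), w(load('w9.png'),325,320,r=1))
print(tilt('w11.png')); print(sensors.read_state()['t'])
robot.close_job()
E
```

```text
[ 0.55561312 -0.16544613  0.13641246] [ 0.55592742 -0.16361517  0.13606193]
(array([ 0.00389734, -0.00279957,  0.13153991]), np.float64(0.13361709945563058), np.float64(0.13398042464567558), 1308)
15.0
the job is handed in; nothing more can be done
```

The table lies level with its bolt home in the keeper plate. I handed the job in at 15 s; no verdict was reported.

**What I did:**
- I gripped the bolt handle and swung the table down along its arc.
- A light first try of the bolt met the plate at about 6 N, so I drew it back.
- I read the hole in the wrist camera at about 2 mm below the nominal point and lowered the table to match. The bolt then went in with only about 2 N of sideways force.
- I pushed it until it met its end stop and eased the table up until the bolt took the spring. Then I opened the jaws and raised the arm clear.

**Last checks:**
- **Tilt:** depth readings gave between about -0.002 and +0.005 rad, against a limit of 0.04.
- **Bolt:** the handle had moved about 23 mm in the camera since before the grasp. That fits the bolt sitting at or very near its 24 mm end stop.
- **Robot:** the tool force was about 0 with the arm 0.16 m above the handle.
- **Other things on the bench:** the sanding block, glue, paint pot and deckhouse look unmoved in the scene picture.

**What did not agree:** while I pressed the table down at 30 N grip, the handle slipped about 4 mm in the jaws. The tool height then no longer gave the true tilt. I raised the grip to 60 N and took the tilt from the camera from then on.

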